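# Park the scratch tester's loaded beam and run the specimen slide out

### The arm

A 6-joint arm with a two-finger parallel gripper is mounted at the origin on a cart in front of the work surface, level with it; the furniture and walls round the work are solid. World frame = base frame: x ahead of the robot, y to its left, z up, the work surface at z = 0. Lengths are in m, angles in rad, forces in N, time in s.
With the tool pointing down it reaches from about 0.275 to 0.875 m from the base axis. Payload 12.5 kg.
Tool frame: the origin (TCP) lies on the mounting face of the last link; the fingertips stand 173 mm ahead of it and the grasp point (between the pads) lies 155 mm ahead of it; z points along the fingers, y is the direction in which the jaws open and shut (so a half turn about z gives the same grasp; the last joint's range is limited). The gripper opens to 85 mm and grips with 20 to 120 N. Pads are 22 mm wide; open, the fingers measure 114 mm over their backs; the gripper's body (76 mm by 85 mm) begins 54 mm behind the grasp point. The pads swing forward as they close: fully open they stand 13 mm farther back than shut.
Start: joints at [1.075, 0.351, 1.652, -0, 1.139, -0.085], TCP at [0.22, 0.504, 0.405] pointing down, gripper open.
Joint ranges: [-2.75, 2.75], [-0.79, 2.1], [0.01, 2.65], [-1.57, 4.71], [0.07, 3.14], [-2.87, 2.87]. Speed limits (rad/s): [2.22, 2.22, 2.79, 3.14, 3.14, 3.14].

### API

Orientations are given as a unit quaternion [w, x, y, z].
In Python, from plant import * gives the robot as it stands.
- The arm moves only by the tool servo_tool, never from a script. Its argument "rows" is a list that holds one entry, the list of rows, each a list of 6 numbers: the shift along the tool's x, y, z in m, then the turn, a rotation vector about the tool's x, y, z in rad. In form: [[[x, y, z, wx, wy, wz], ...]]. A call has exactly 8 rows; each row is the pose to reach, as a shift and turn from the pose measured when the call began, along the tool's axes at that moment; what a row does not reach only later rows make up. A row lasts 1/8 s, in which the tool goes at most 62.5 mm and 10.7 degrees, less where a joint would pass 70% of its speed; a pose out of reach is approached as far as the arm can. A call with a gripper value outside its range is refused whole. "grip" is the finger opening in m, from 0 to 0.0854, set as the call begins (left out, the last holds). The fingers move at their own pace and stop on an object; "squeeze" is the grip in N (left out, the last holds). Time passes only in rows, so rows that repeat a pose let the fingers close, or fill a call up. It gives the time, the measured TCP pose, the force and the opening at its end, in the units of the state.
- sense(): the state, without advancing time (a new reading comes with each control period).
- grab_frame(name): name is "side" or "top" or "wrist"; returns a dict with "color" (384x512x3 uint8, red, green, blue), "vertical_fov" (degrees; the focal length in pixels is half the picture's height over the tangent of half this angle, whatever the lens; pixels are square), "cx", "cy" (the principal point, pixels), "R" (3x3) and "t" (3): a world point X has camera coordinates R X + t; the wrist camera has in their place "mount" (4x4, takes a point from camera to tool coordinates, whose origin is the TCP and whose axes are the flange's). Camera axes: x right, y down, z forward; pixel columns grow to the right and rows downward; lengths in m; the calibration is good to about 2 mm. The wrist camera is an equidistant fisheye: a pixel r from the principal point sees the ray r / f radians off the axis. A picture is of the moment at which its call begins: read the wrist's pose just before it. There is no depth.
- job_done(): hands the job in, once; it reports no verdict.
The state is a dict: "time": time; "qpos": joint angles; "joint_velocities": joint speeds; "effort": joint torques, N m; "position": TCP position; "orientation": TCP orientation; "ft_force": force on the tool from outside, world axes, zero at the start; "moment": the same for the moment, N m; "finger_gap": finger opening in m.
Only numpy, scipy, OpenCV 4.12 (cv2) and the standard library are available. Lean on these libraries where they do the work, as an engineer would, in place of code of your own. Each camera call takes 0.05 s, during which the arm holds its last target.

### The job

The scratch test is finished. Using only your fingertips, push the tester's weighted beam up by its black lift bar past its balance point, so that it stays parked back against its stop by itself and does not drop onto the printed bar; only then push the specimen slide by its blue plate all the way out to its end stop at the other end of the rods. Leave the printed bar lying in its nest without touching it, grasp or lift nothing, and do not disturb the loose things standing round the tester.

Things in the scene. Friction and masses are not known exactly. Their poses are not given: they have to be found in the camera images.
- scratch_tester: fixed bench scratch tester. Origin on the worktop, x from the lift bar (front) to the hinge (rear), y along the guide rods, z up. Grey base x -80..95, y -90..142 mm, 26 mm high; rod end blocks at y -79 and 134 reach 45 mm; hinge cheeks x 52..114, y +-33, 168 mm high; spare brass weights at x 60, y 92, 76 mm high. Free height above 0.5 m
- beam_hinge (a point): centre of the beam's hinge, 105 mm above the worktop between the cheeks (tester x 70, y 0 mm). The hinge axis is the tester's y axis
- beam (a joint): angle (rad) of the weighted beam: 0 = down, stylus on the printed bar; grows as its front rises up and back over the hinge; 1.745 = parked on its stop. Balance point about 1.03; beyond it the beam falls on to the stop by itself, slowly (damped). Needs 0.25 to 0.4 N m at first (about 2 N up at the lift bar). Brass weights 40 mm wide on it, 110 mm ahead of the hinge, reach 168 mm
- lift_bar (a point): centre of the black lift bar at the beam's front end: round, level, 13 mm thick, 75 mm long along the tester's y, on a thin stem from behind and below its middle. Beam down: 180 mm ahead of the hinge, 65 mm above it (170 mm over the worktop), 30 mm ahead of the base; free in front, above and below. Moves with the beam
- slide (a joint): travel of the specimen slide along the tester's +y axis, m: starts at 0 with the printed bar under the stylus; 0.083 = fully out at the end stop. About 1.2 N of friction; it stays where it is left
- push_plate (a point): middle of the outer (-y) face of the blue plate at the slide's -y end, 72 mm above the worktop, at tester x -40 mm. Plate 50 mm wide (x), 6 mm thick, from 32 to 88 mm above the worktop; push it to tester +y. The slide behind it is 60 mm wide and 54 mm high, its nest 58 mm
- tensile_bar_0: printed bronze test bar 12 x 60 x 8 mm lying loose in the slide's nest, along the rods; origin at the centre of its underside, 54 mm above the worktop, 49 mm from the push plate's face. Not to be touched
- tensile_bar_1: bystander: second printed test bar 12 x 60 x 8 mm lying on the worktop at the -y side of the tester; origin at the centre of its underside
- tweezers: bystander: steel tweezers 12 x 129 x 8 mm lying on the worktop at the -y side of the tester; origin at the centre of the underside
- jar_used: bystander: small jar with a red lid, 42 mm wide, 55 mm high, standing at the +y side of the tester; origin at the centre of its underside
- marker: bystander: marker pen 16 x 130 x 14 mm lying at the +y side of the tester; origin at the centre of its underside

How it is judged:
By the outcome, as a careful person would: the job done as asked, in the order asked, and still so for the second after the job is handed in, with the robot touching nothing.
It also fails if it takes over 48 s, if anything falls off the work surface, if the arm or the gripper's body presses on something with over 40 N, if the wrist force passes 120 N, or if a joint passes its speed limit or range.

## Working session

There is one attempt and no reset: what is moved stays moved. The work goes in short steps, Python scripts to look and compute and a tool call to move; the robot and the scene stay as the last step left them, time stands still between calls to the robot, and variables do not carry over. Pictures are saved under pics/ and viewed, and the job is handed in when it is done.

Besides the shell and the picture viewer there is one more tool, called after ">>>" in YAML: its name, and indented under it one key for each argument. servo_tool: Moves the arm, as the interface text tells. Its arguments: {"type":"object","properties":{"rows":{"type":"array","items":{"type":"array","items":{"type":"array","items":{"type":"number"}}}},"grip":{"type":"number"},"squeeze":{"type":"number"}},"required":["rows"]}

```bash
ls; mkdir -p pics
python3 - <<'E'
from plant import *
import cv2,json
s=sense();print(s)
for n in ["side","top","wrist"]:
    f=grab_frame(n)
    cv2.imwrite(f"pics/{n}0.png",f["color"][:,:,::-1])
    print(n,{k:(v.tolist() if hasattr(v,'tolist') else v) for k,v in f.items() if k!="color"})
E
```

```text
pics
{'time': 0.0, 'qpos': array([ 1.07538329e+00,  3.51245548e-01,  1.65242196e+00,  1.46489229e-05,
        1.13911450e+00, -8.45821284e-02]), 'joint_velocities': array([-1.17273345e-03,  7.26561590e-04, -1.29280937e-03, -7.05097511e-05,
       -7.42376283e-04, -3.44267469e-04]), 'effort': array([ 9.92203968e-05, -5.06105590e+01, -2.91405880e+01, -1.03903874e-04,
        4.50739724e-03,  4.25743076e-05]), 'position': array([0.21955945, 0.50413559, 0.40415401]), 'orientation': array([-1.76420900e-04,  2.03976864e-01,  9.78975528e-01, -5.67944413e-04]), 'ft_force': array([ 0.29724541, -0.16364384,  0.31267958]), 'moment': array([-0.03894969,  0.01846438,  0.02207004]), 'finger_gap': 0.0855456939648574}
side {'vertical_fov': 55.33486199517741, 'cx': 258.48745134792557, 'cy': 185.68386475251222, 'R': [[0.8148184486042691, -0.5796174909332601, 0.010698598897244928], [-0.26974420482064243, -0.3954089779396851, -0.8780033053072026], [0.5131363949086162, 0.7125274060476028, -0.4785349891609421]], 't': [-0.5033093125924144, 0.28834315591398746, 0.5590473171500903]}
top {'vertical_fov': 50.24910393158814, 'cx': 262.0978139713078, 'cy': 189.10860258911745, 'R': [[0.013655014142838864, -0.9998382710111701, 0.011703521271512972], [-0.9937931883645811, -0.014862930827124065, -0.11024605229843094], [0.1104021709429625, -0.010125468316182336, -0.9938354167277692]], 't': [-0.010925970479138517, 0.6854139024658406, 1.0665408241219827]}
wrist {'vertical_fov': 65.70646984690485, 'cx': 254.75493817444206, 'cy': 193.31063510683123, 'mount': [[-0.0006879669251788489, -0.9468573988328172, -0.321652907614809, 0.08278402998953044], [0.9999994716579401, -0.00040572900202477045, -0.0009444934182679701, -0.0004133078192400941], [0.0007637966680309776, -0.32165338745228217, 0.9468571776963625, 0.031358075325139734], [0.0, 0.0, 0.0, 1.0]]}
```

View pics/side0.png

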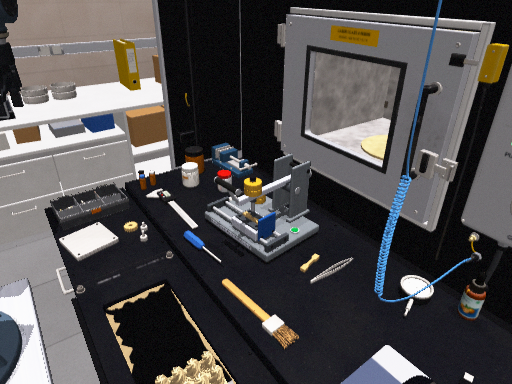

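View pics/top0.png

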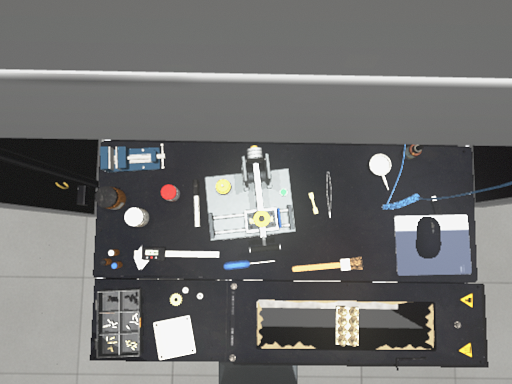

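View pics/wrist0.png

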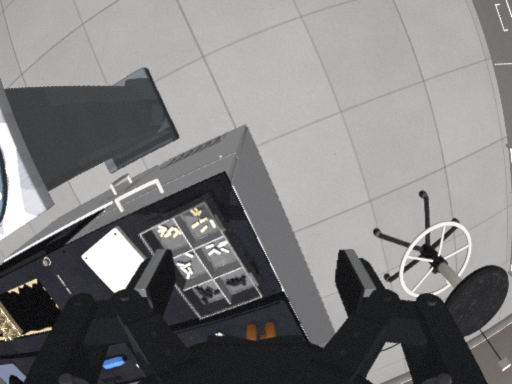

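Run:
```python
import cv2
a=cv2.imread('pics/top0.png')[135:285,160:350];cv2.imwrite('pics/topz.png',cv2.resize(a,None,fx=4,fy=4,interpolation=cv2.INTER_CUBIC))
a=cv2.imread('pics/side0.png')[140:290,190:350];cv2.imwrite('pics/sidez.png',cv2.resize(a,None,fx=4,fy=4,interpolation=cv2.INTER_CUBIC))
```

```text
(no output)
```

View pics/topz.png

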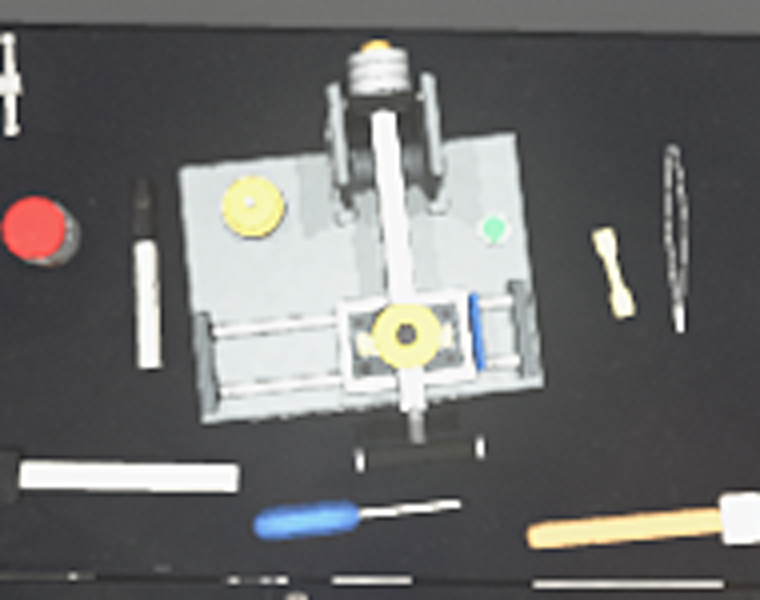

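View pics/sidez.png

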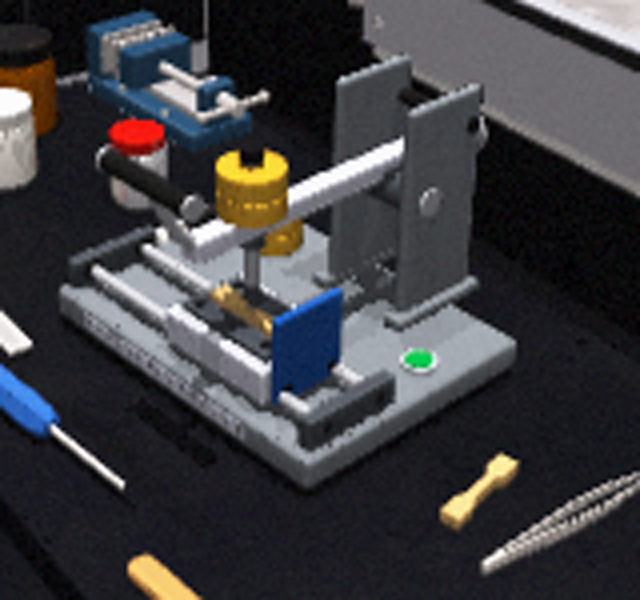

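```bash
cat > h.py <<'E'
import numpy as np
from scipy.spatial.transform import Rotation as Ro
CAM={'side':(55.33486199517741,258.48745,185.68386,[[0.8148184486042691, -0.5796174909332601, 0.010698598897244928], [-0.26974420482064243, -0.3954089779396851, -0.8780033053072026], [0.5131363949086162, 0.7125274060476028, -0.4785349891609421]],[-0.5033093125924144, 0.28834315591398746, 0.5590473171500903]),
'top':(50.24910393158814,262.0978139713078,189.10860258911745,[[0.013655014142838864, -0.9998382710111701, 0.011703521271512972], [-0.9937931883645811, -0.014862930827124065, -0.11024605229843094], [0.1104021709429625, -0.010125468316182336, -0.9938354167277692]],[-0.010925970479138517, 0.6854139024658406, 1.0665408241219827])}
def proj(c,X):
    v,cx,cy,R,t=CAM[c];f=192/np.tan(np.radians(v)/2)
    p=np.atleast_2d(X)@np.array(R).T+np.array(t)
    return np.c_[cx+f*p[:,0]/p[:,2],cy+f*p[:,1]/p[:,2]]
def onplane(c,u,z):
    v,cx,cy,R,t=CAM[c];f=192/np.tan(np.radians(v)/2);R=np.array(R);t=np.array(t)
    d=R.T@np.array([(u[0]-cx)/f,(u[1]-cy)/f,1]);C=-R.T@t
    return C+d*(z-C[2])/d[2]
E
cat > fit.py <<'E'
from h import *
from scipy.optimize import least_squares
T=lambda u:(u[0]/4+160-.375,u[1]/4+135-.375)
S=lambda u:(u[0]/4+190-.375,u[1]/4+140-.375)
obs=[('top',(95,-90,26),T((515,134))),('top',(95,142,26),T((180,168))),('top',(-80,142,26),T((205,422))),('top',(-80,-90,26),T((542,385))),
('top',(-110,37.5,170),T((360,460))),('top',(-110,-37.5,170),T((481,447))),
('side',(-80,142,26),S((62,287))),('side',(-80,-90,26),S((305,462))),('side',(95,-90,26),S((517,345))),
('side',(-110,-37.5,170),S((192,207))),('side',(-110,37.5,170),S((106,158)))]
def W(p,X):
    c,s=np.cos(p[2]),np.sin(p[2]);X=np.atleast_2d(X)/1000
    return np.c_[p[0]+c*X[:,0]-s*X[:,1],p[1]+s*X[:,0]+c*X[:,1],X[:,2]]
def r(p): return np.concatenate([proj(c,W(p,X))[0]-u for c,X,u in obs])
s=least_squares(r,[.65,0,0],loss='soft_l1')
print(s.x,np.degrees(s.x[2]));print(r(s.x).reshape(-1,2).round(1))
for n,X in dict(bar=(-110,0,170),hinge=(70,0,105),plate=(-40,-49-0,72)).items(): print(n,W(s.x,X))
E
python3 fit.py
```

```text
[0.64124549 0.00531343 0.11101589] 6.360741670801706
[[ 0.4  0.1]
 [-0.3 -0.4]
 [-1.2  0.3]
 [ 0.4  1.1]
 [-1.3  0.2]
 [ 0.4  0.3]
 [-1.2 -0.4]
 [ 0.5  0.6]
 [ 1.1 -1.1]
 [ 1.   0.4]
 [ 0.  -0.7]]
bar [[ 0.53192264 -0.00687324  0.17      ]]
hinge [[0.71081457 0.01306859 0.105     ]]
plate [[ 0.60692034 -0.04781644  0.072     ]]
```

```bash
cat > g.py <<'E'
from h import *
TP=[0.64124549,0.00531343,0.11101589]
def W(X):
    c,s=np.cos(TP[2]),np.sin(TP[2]);X=np.array(X)/1000
    return np.array([TP[0]+c*X[0]-s*X[1],TP[1]+s*X[0]+c*X[1],X[2]])
RT=Ro.from_euler('z',TP[2]).as_matrix()
def Rtool(a,camdown=True): # a deg below horizontal; x tool toward robot/down
    a=np.radians(a);z=RT@[np.cos(a),0,-np.sin(a)];y=RT@[0,1,0]
    # down: x=-X,z=-Z -> y=z cross x = Z x X = Y  -> ( -Z x -X = Y)
    x=np.cross(y,z)
    return np.c_[x,y,z]
def bar(th):
    r=np.hypot(180,65);b=np.arctan2(65,180)+th
    return np.array([70-r*np.cos(b),0,105+r*np.sin(b)])
L=170.
def lift(th,a,off=0.,tip=18.,y=0.):
    """TCP world, with bar surface gap off (mm) and tip beyond the bar by tip"""
    r=np.radians(a);d=np.array([np.cos(r),0,-np.sin(r)]);n=np.array([np.sin(r),0,np.cos(r)])
    P=bar(th)-n*(17.5+off)+d*tip+np.array([0,y,0])
    return W(P-L*d),Rtool(a)
def row(s,p,R):
    R0=Ro.from_quat(np.roll(s['orientation'],-1))
    return np.r_[R0.inv().apply(p-s['position']),(R0.inv()*Ro.from_matrix(R)).as_rotvec()]
def local(s):
    """pose in tester frame mm, pitch etc"""
    R0=Ro.from_quat(np.roll(s['orientation'],-1)).as_matrix()
    p=RT.T@(s['position']-np.array([TP[0],TP[1],0]))*1000
    return p.round(1),(RT.T@R0).round(3)
E
python3 - <<'E'
from plant import *; from g import *
s=sense();np.set_printoptions(suppress=True,precision=3)
print(proj('top',[W((-40,-49,88)),W((-40,-55,60))]))
for k in [(0,35,20,-60),(0,35,20,18),(0,35,0,18)]:
    p,R=lift(*k);print(k,p,row(s,p,R))
E
```

```text
[[280.171 217.772]
 [281.851 217.984]]
(0, 35, 20, -60) [ 0.323 -0.03   0.271] [-0.308 -0.448  0.133 -0.251 -0.938 -0.48 ]
(0, 35, 20, 18) [ 0.387 -0.023  0.226] [-0.364 -0.416  0.178 -0.251 -0.938 -0.48 ]
(0, 35, 0, 18) [ 0.398 -0.022  0.243] [-0.374 -0.411  0.162 -0.251 -0.938 -0.48 ]
```

>>> servo_tool:
  rows:
    - [[-0.03,-0.05,0.0,-0.03,-0.1,-0.05],[-0.065,-0.1,0.0,-0.06,-0.22,-0.11],[-0.1,-0.15,0.01,-0.09,-0.34,-0.17],[-0.135,-0.2,0.02,-0.12,-0.46,-0.235],[-0.17,-0.25,0.04,-0.155,-0.58,-0.3],[-0.205,-0.3,0.06,-0.19,-0.7,-0.36],[-0.24,-0.35,0.08,-0.22,-0.82,-0.42],[-0.275,-0.4,0.1,-0.251,-0.938,-0.48]]
  grip: 0.03
  squeeze: 20

```text
time: 1.15
position: [0.3002, 0.0946, 0.373]
orientation: [0.427, -0.037, 0.903, 0.016]
ft_force: [2.3, 0.0, 2.1]
finger_gap: 0.0302
```

Run:
```python
from plant import *; from g import *
import cv2
s=sense();np.set_printoptions(suppress=True,precision=3)
print(s['time'],s['qpos'],s['position'],s['finger_gap'],*local(s))
for k in [(0,35,20,-60),(0,35,20,18),(0,35,0,18)]:
    p,R=lift(*k);print(k,p,row(s,p,R))
f=grab_frame('side');cv2.imwrite('pics/s1.png',f['color'][:,:,::-1])
```

```text
1.15 [ 0.18  -0.144  2.404 -1.56   0.078  0.051] [0.3   0.095 0.373] 0.03024497541712568 [-329.   126.5  373. ] [[-0.634  0.031  0.772]
 [ 0.018  1.    -0.025]
 [-0.773 -0.002 -0.635]]
(0, 35, 20, -60) [ 0.323 -0.03   0.271] [ 0.071 -0.126  0.075 -0.025 -0.077 -0.017]
(0, 35, 20, 18) [ 0.387 -0.023  0.226] [ 0.065 -0.124  0.153 -0.025 -0.077 -0.017]
(0, 35, 0, 18) [ 0.398 -0.022  0.243] [ 0.045 -0.124  0.151 -0.025 -0.077 -0.017]
```

View pics/s1.png

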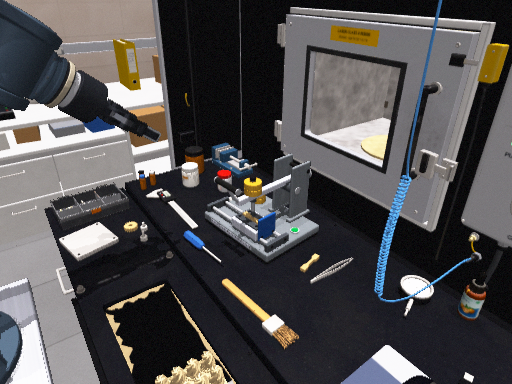

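```bash
cat > ik.py <<'E'
from g import *
L2,L3,D6,H=.509,.413,.0896,.189
def ik(p,a):
    pit=np.pi/2+np.radians(a);r=np.hypot(p[0],p[1])-D6*np.sin(pit);z=p[2]-H-D6*np.cos(pit)
    D=np.hypot(r,z);c=(D*D-L2**2-L3**2)/(2*L2*L3)
    if abs(c)>1: return None
    q3=np.arccos(c);phi=np.arctan2(r,z);q2=phi-np.arctan2(L3*np.sin(q3),L2+L3*np.cos(q3))
    return np.array([q2,q3,pit-q2-q3])
E
python3 - <<'E'
from ik import *
np.set_printoptions(suppress=True,precision=3)
for th,off,tip in [(0,20,-60),(0,20,18),(0,0,18),(.2,0,18),(.4,0,18),(.6,0,18),(.8,0,18),(1.,0,18),(1.2,0,18)]:
    print(th,off,tip)
    for a in (45,55,65,75,90):
        p,R=lift(th,a,off,tip);print('   ',a,p,ik(p,a))
E
```

```text
0 20 -60
    45 [ 0.344 -0.028  0.306] [ 0.059  2.428 -0.131]
    55 [ 0.37  -0.025  0.337] [0.045 2.295 0.191]
    65 [ 0.402 -0.021  0.363] [0.074 2.155 0.476]
    75 [ 0.437 -0.017  0.382] [0.133 2.013 0.734]
    90 [ 0.495 -0.011  0.4  ] [0.256 1.797 1.088]
0 20 18
    45 [ 0.399 -0.022  0.251] [ 0.28   2.369 -0.293]
    55 [ 0.415 -0.02   0.273] [0.246 2.276 0.009]
    65 [ 0.434 -0.018  0.292] [0.245 2.173 0.287]
    75 [ 0.457 -0.015  0.307] [0.27  2.065 0.544]
    90 [ 0.495 -0.011  0.322] [0.343 1.898 0.9  ]
0 0 18
    45 [ 0.413 -0.02   0.265] [ 0.265  2.325 -0.234]
    55 [ 0.431 -0.018  0.284] [0.247 2.228 0.056]
    65 [ 0.452 -0.016  0.3  ] [0.259 2.123 0.323]
    75 [ 0.476 -0.013  0.312] [0.293 2.014 0.572]
    90 [ 0.515 -0.009  0.322] [0.375 1.849 0.918]
0.2 0 18
    45 [ 0.429 -0.018  0.3  ] [ 0.216  2.254 -0.113]
    55 [ 0.447 -0.016  0.319] [0.211 2.153 0.167]
    65 [ 0.469 -0.014  0.335] [0.232 2.046 0.427]
    75 [ 0.492 -0.011  0.347] [0.273 1.935 0.672]
    90 [ 0.531 -0.007  0.356] [0.363 1.766 1.012]
0.4 0 18
    45 [ 0.452 -0.016  0.33 ] [ 0.197  2.168 -
[... 521 characters left out ...]
47]
    55 [ 0.532 -0.007  0.394] [0.253 1.864 0.414]
    65 [ 0.553 -0.005  0.41 ] [0.291 1.746 0.668]
    75 [ 0.577 -0.002  0.422] [0.346 1.622 0.912]
    90 [0.615 0.002 0.431] [0.451 1.43  1.261]
1.0 0 18
    45 [ 0.549 -0.005  0.387] [0.282 1.873 0.201]
    55 [ 0.568 -0.003  0.406] [0.304 1.759 0.468]
    65 [ 0.589 -0.001  0.422] [0.345 1.636 0.724]
    75 [0.613 0.002 0.434] [0.403 1.505 0.972]
    90 [0.651 0.006 0.444] [0.514 1.299 1.329]
1.2 0 18
    45 [ 0.587 -0.001  0.391] [0.341 1.774 0.241]
    55 [0.605 0.001 0.411] [0.366 1.656 0.509]
    65 [0.627 0.004 0.427] [0.41  1.526 0.768]
    75 [0.65  0.006 0.439] [0.471 1.387 1.021]
    90 [0.689 0.011 0.448] [0.589 1.163 1.39 ]
```

Run:
```python
from plant import *; from ik import *
np.set_printoptions(suppress=True,precision=3)
s=sense()
p=np.array([.37,-.02,.40]);print(ik(p,75),row(s,p,Rtool(75)))
```

```text
[-0.015  2.123  0.772] [-0.059 -0.115  0.032 -0.022  0.628 -0.039]
```

>>> servo_tool:
  rows:
    - [[-0.01,-0.02,0.005,-0.004,0.1,-0.006],[-0.02,-0.035,0.01,-0.008,0.2,-0.012],[-0.03,-0.05,0.015,-0.012,0.3,-0.018],[-0.04,-0.07,0.02,-0.016,0.42,-0.025],[-0.05,-0.09,0.025,-0.02,0.53,-0.03],[-0.059,-0.115,0.032,-0.022,0.628,-0.039],[-0.059,-0.115,0.032,-0.022,0.628,-0.039],[-0.059,-0.115,0.032,-0.022,0.628,-0.039]]

```text
time: 2.2
position: [0.371, -0.0211, 0.401]
orientation: [0.128, -0.055, 0.99, 0.009]
ft_force: [0.3, 0.8, -0.4]
finger_gap: 0.0297
```

Run:
```python
from plant import *; from ik import *
s=sense();np.set_printoptions(suppress=True,precision=3)
print(s['time'],s['qpos'],s['position'],s['finger_gap'],*local(s))
for k in [(0,65,20,-40),(0,65,20,22),(0,65,10,22)]:
    p,R=lift(*k);print(k,p,row(s,p,R),ik(p,65))
```

```text
2.2 [-0.203 -0.024  2.125  0.115  0.799 -1.954] [ 0.371 -0.021  0.401] 0.029709801407569344 [-271.5    3.7  401. ] [[-0.967 -0.     0.255]
 [ 0.001  1.     0.004]
 [-0.255  0.004 -0.967]]
(0, 65, 20, -40) [ 0.41  -0.02   0.344] [-0.023 -0.004  0.064  0.003 -0.178 -0.001] [0.116 2.163 0.426]
(0, 65, 20, 22) [ 0.436 -0.018  0.288] [-0.034 -0.004  0.126  0.003 -0.178 -0.001] [0.254 2.173 0.278]
(0, 65, 10, 22) [ 0.445 -0.017  0.293] [-0.044 -0.004  0.124  0.003 -0.178 -0.001] [0.261 2.148 0.296]
```

>>> servo_tool:
  rows:
    - [[-0.005,0,0.015,0,-0.03,0],[-0.01,-0.001,0.03,0,-0.06,0],[-0.015,-0.002,0.05,0.001,-0.1,0],[-0.02,-0.003,0.07,0.002,-0.13,0],[-0.026,-0.004,0.09,0.003,-0.16,-0.001],[-0.03,-0.004,0.11,0.003,-0.178,-0.001],[-0.034,-0.004,0.126,0.003,-0.178,-0.001],[-0.034,-0.004,0.126,0.003,-0.178,-0.001]]

```text
time: 3.2
position: [0.436, -0.0173, 0.287]
orientation: [0.215, -0.054, 0.975, 0.013]
ft_force: [-0.4, -0.1, 1.0]
finger_gap: 0.0296
```

```bash
cat > look.py <<'E'
from plant import *; from ik import *
import cv2,sys
s=sense();np.set_printoptions(suppress=True,precision=3)
print(s['time'],s['qpos'],s['position'],s['ft_force'],s['finger_gap'],*local(s))
n=sys.argv[1]
a=grab_frame('side')['color'][110:290,170:370,::-1];b=grab_frame('top')['color'][130:290,170:350,::-1]
a=cv2.resize(a,(440,396),interpolation=cv2.INTER_CUBIC);b=cv2.resize(b,(360,320),interpolation=cv2.INTER_CUBIC)
o=np.zeros((396,800,3),np.uint8);o[:,:440]=a;o[:320,440:]=b;cv2.imwrite(f'pics/{n}.png',o)
E
python3 look.py l1
python3 - <<'E'
from plant import *; from ik import *
s=sense();np.set_printoptions(suppress=True,precision=3)
for k in [(0,65,0,22),(.1,66,0,22),(.2,67,0,22),(.3,68,0,22),(.4,70,0,22),(.5,71,0,22),(.6,72,0,22)]:
    p,R=lift(*k);print(k,p,row(s,p,R),ik(p,k[1]))
E
```

```text
3.2 [-0.171  0.287  2.136  0.383  0.323 -2.193] [ 0.436 -0.017  0.287] [-0.443 -0.077  1.027] 0.029583631920944795 [-206.5    0.3  287. ] [[-0.907 -0.     0.421]
 [ 0.     1.     0.001]
 [-0.421  0.001 -0.907]]
(0, 65, 0, 22) [ 0.454 -0.016  0.297] [-0.02  -0.    -0.     0.001 -0.     0.   ] [0.268 2.123 0.315]
(0.1, 66, 0, 22) [ 0.464 -0.014  0.316] [-0.037 -0.    -0.013  0.001  0.017  0.   ] [0.253 2.076 0.393]
(0.2, 67, 0, 22) [ 0.475 -0.013  0.334] [-0.055 -0.    -0.025  0.001  0.035  0.   ] [0.247 2.025 0.469]
(0.3, 68, 0, 22) [ 0.488 -0.012  0.351] [-0.074 -0.    -0.035  0.001  0.052  0.   ] [0.247 1.969 0.541]
(0.4, 70, 0, 22) [ 0.505 -0.01   0.368] [-0.096 -0.    -0.043  0.001  0.087  0.   ] [0.259 1.899 0.635]
(0.5, 71, 0, 22) [ 0.52  -0.008  0.383] [-0.117 -0.    -0.05   0.001  0.104  0.   ] [0.272 1.837 0.7  ]
(0.6, 72, 0, 22) [ 0.538 -0.006  0.396] [-0.138 -0.    -0.054  0.001  0.122  0.   ] [0.292 1.773 0.763]
```

View pics/l1.png

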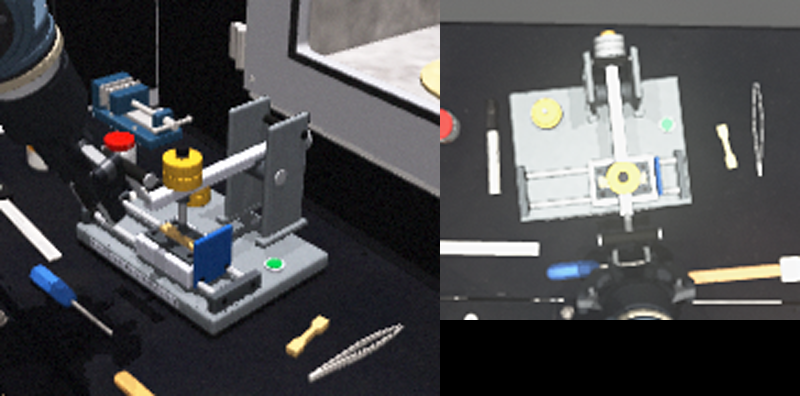

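>>> servo_tool:
  rows:
    - [[-0.006,0,0,0,0,0],[-0.012,0,0,0,0,0],[-0.018,0,0,0,0,0],[-0.022,0,-0.002,0,0,0],[-0.026,0,-0.005,0,0.005,0],[-0.03,0,-0.008,0,0.01,0],[-0.034,0,-0.011,0,0.015,0],[-0.038,0,-0.014,0,0.018,0]]

```text
time: 4.3
position: [0.4635, -0.0142, 0.3165]
orientation: [0.205, -0.055, 0.977, 0.012]
ft_force: [-9.3, -3.3, 2.0]
finger_gap: 0.0296
```

```bash
python3 look.py l2
```

```text
4.3 [-0.152  0.273  2.046  0.255  0.434 -2.046] [ 0.464 -0.014  0.316] [-9.272 -3.277  2.017] 0.029554251807272287 [-178.8    0.3  316.5] [[-0.915 -0.001  0.403]
 [-0.     1.     0.001]
 [-0.403  0.001 -0.915]]
```

View pics/l2.png

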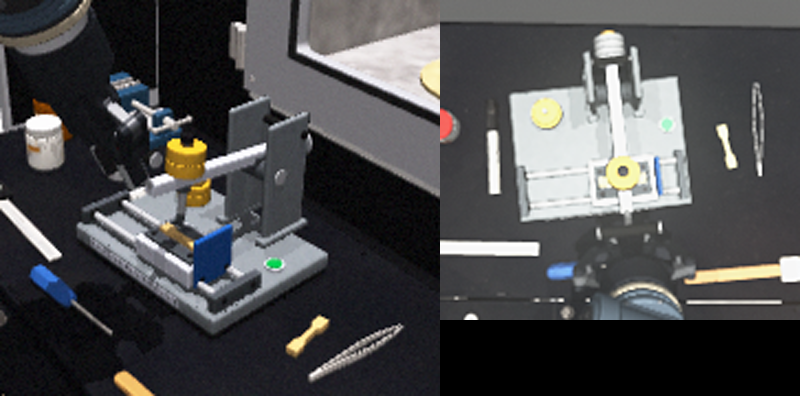

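```bash
cat > plan.py <<'E'
from plant import *; from ik import *
import sys
s=sense();np.set_printoptions(suppress=True,precision=3)
for k in eval(sys.argv[1]):
    p,R=lift(*k);print(k,p,row(s,p,R),ik(p,k[1]))
E
python3 plan.py "[(.1,66,0,22),(.15,66,0,20),(.2,66,0,18),(.3,67,0,17),(.4,68,0,17),(.5,70,0,17),(.6,72,0,17)]"
```

```text
(0.1, 66, 0, 22) [ 0.464 -0.014  0.316] [ 0.001 -0.     0.001  0.001 -0.003  0.   ] [0.253 2.076 0.393]
(0.15, 66, 0, 20) [ 0.467 -0.014  0.326] [-0.007 -0.    -0.007  0.001 -0.003  0.   ] [0.244 2.056 0.423]
(0.2, 66, 0, 18) [ 0.471 -0.014  0.336] [-0.014 -0.    -0.015  0.001 -0.003  0.   ] [0.235 2.035 0.452]
(0.3, 67, 0, 17) [ 0.484 -0.012  0.354] [-0.033 -0.    -0.026  0.001  0.014  0.   ] [0.234 1.979 0.527]
(0.4, 68, 0, 17) [ 0.498 -0.011  0.37 ] [-0.053 -0.    -0.035  0.001  0.032  0.   ] [0.241 1.92  0.596]
(0.5, 70, 0, 17) [ 0.516 -0.009  0.386] [-0.076 -0.    -0.042  0.001  0.067  0.   ] [0.26  1.846 0.687]
(0.6, 72, 0, 17) [ 0.536 -0.006  0.4  ] [-0.1   -0.    -0.047  0.001  0.102  0.001] [0.284 1.77  0.773]
```

>>> servo_tool:
  rows:
    - [[-0.003,0,-0.004,0,0,0],[-0.006,0,-0.008,0,0,0],[-0.01,0,-0.012,0,0,0],[-0.014,0,-0.016,0,0,0],[-0.019,0,-0.019,0,0.004,0],[-0.024,0,-0.022,0,0.008,0],[-0.029,0,-0.025,0,0.012,0],[-0.034,0,-0.027,0,0.015,0]]

```text
time: 5.4
position: [0.4841, -0.0119, 0.3556]
orientation: [0.199, -0.055, 0.978, 0.012]
ft_force: [-3.3, 1.0, 1.3]
finger_gap: 0.0299
```

```bash
python3 look.py l3;python3 plan.py "[(.3,67,0,17),(.4,68,0,17),(.5,70,0,17),(.6,72,0,17),(.7,73,0,17)]"
```

```text
5.4 [-0.139  0.244  1.96   0.186  0.557 -1.961] [ 0.484 -0.012  0.356] [-3.305  1.017  1.266] 0.029872158962318006 [-158.1    0.3  355.6] [[-0.921 -0.001  0.39 ]
 [-0.001  1.     0.001]
 [-0.39   0.001 -0.921]]
(0.3, 67, 0, 17) [ 0.484 -0.012  0.354] [ 0.001 -0.     0.001  0.001  0.     0.001] [0.234 1.979 0.527]
(0.4, 68, 0, 17) [ 0.498 -0.011  0.37 ] [-0.018 -0.    -0.008  0.001  0.018  0.001] [0.241 1.92  0.596]
(0.5, 70, 0, 17) [ 0.516 -0.009  0.386] [-0.042 -0.    -0.015  0.001  0.053  0.001] [0.26  1.846 0.687]
(0.6, 72, 0, 17) [ 0.536 -0.006  0.4  ] [-0.065 -0.    -0.021  0.001  0.087  0.001] [0.284 1.77  0.773]
(0.7, 73, 0, 17) [ 0.555 -0.004  0.412] [-0.087 -0.    -0.024  0.001  0.105  0.001] [0.309 1.703 0.833]
```

View pics/l3.png

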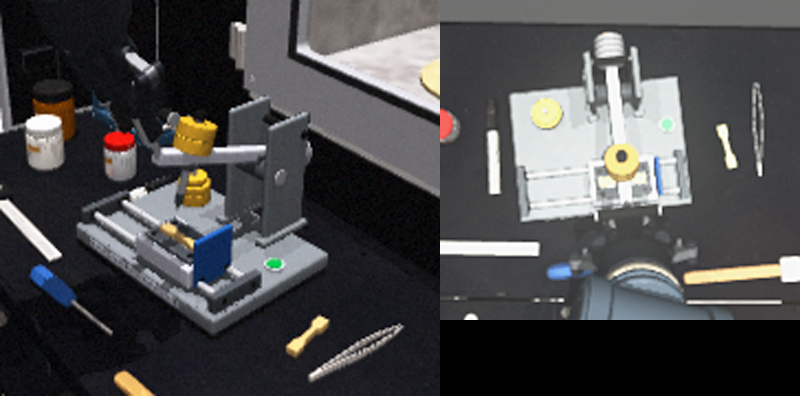

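>>> servo_tool:
  rows:
    - [[-0.01,0,-0.005,0,0.008,0],[-0.02,0,-0.01,0,0.018,0],[-0.03,0,-0.013,0,0.034,0],[-0.042,0,-0.017,0,0.053,0],[-0.053,0,-0.02,0,0.07,0],[-0.065,0,-0.023,0,0.087,0],[-0.076,0,-0.025,0,0.096,0],[-0.087,0,-0.026,0,0.105,0]]

```text
time: 6.5
position: [0.5545, -0.004, 0.4143]
orientation: [0.148, -0.055, 0.987, 0.009]
ft_force: [-0.2, 0.6, 0.5]
finger_gap: 0.0299
```

```bash
python3 look.py l4;python3 plan.py "[(.7,73,0,17),(.8,75,0,17),(.9,77,0,17),(1,79,0,17),(1.1,81,0,17),(1.2,83,0,17)]"
```

```text
6.5 [-0.102  0.305  1.702  0.084  0.846 -1.831] [ 0.555 -0.004  0.414] [-0.177  0.561  0.485] 0.02989543038737011 [-87.2   0.4 414.3] [[-0.956 -0.001  0.292]
 [-0.001  1.     0.001]
 [-0.292  0.001 -0.956]]
(0.7, 73, 0, 17) [ 0.555 -0.004  0.412] [ 0.001 -0.     0.002  0.001  0.001  0.001] [0.309 1.703 0.833]
(0.8, 75, 0, 17) [ 0.576 -0.002  0.423] [-0.023 -0.    -0.002  0.001  0.036  0.001] [0.345 1.621 0.914]
(0.9, 77, 0, 17) [0.599 0.001 0.432] [-0.048 -0.    -0.003  0.001  0.071  0.001] [0.385 1.537 0.993]
(1, 79, 0, 17) [0.622 0.003 0.438] [-0.072 -0.    -0.003  0.001  0.106  0.001] [0.429 1.45  1.07 ]
(1.1, 81, 0, 17) [0.646 0.006 0.443] [-0.096 -0.    -0.001  0.001  0.141  0.001] [0.478 1.361 1.146]
(1.2, 83, 0, 17) [0.67  0.009 0.446] [-0.121 -0.     0.004  0.001  0.176  0.001] [0.53  1.269 1.221]
```

View pics/l4.png

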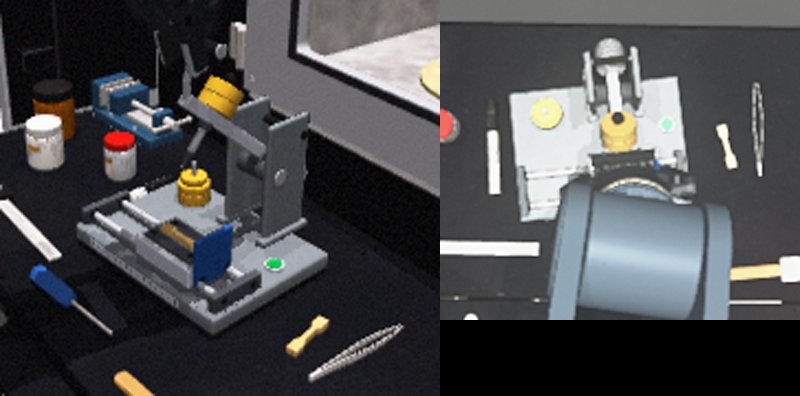

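>>> servo_tool:
  rows:
    - [[-0.012,0,-0.001,0,0.018,0],[-0.024,0,-0.002,0,0.036,0],[-0.036,0,-0.003,0,0.054,0],[-0.048,0,-0.003,0,0.071,0],[-0.06,0,-0.003,0,0.088,0],[-0.072,0,-0.003,0,0.106,0],[-0.084,0,-0.002,0,0.124,0],[-0.096,0,-0.001,0,0.141,0]]

```text
time: 7.6
position: [0.646, 0.0062, 0.4433]
orientation: [0.078, -0.056, 0.995, 0.005]
ft_force: [-0.2, 0.0, 0.2]
finger_gap: 0.0301
```

```bash
python3 look.py l5;python3 plan.py "[(1.1,81,0,17),(1.2,83,0,17),(1.3,85,0,17)]"
```

```text
7.6 [-0.066  0.469  1.38   0.031  1.138 -1.76 ] [0.646 0.006 0.443] [-0.179  0.044  0.223] 0.030142365271448125 [  4.8   0.4 443.3] [[-0.988 -0.001  0.156]
 [-0.001  1.     0.001]
 [-0.156  0.001 -0.988]]
(1.1, 81, 0, 17) [0.646 0.006 0.443] [ 0.    -0.    -0.     0.001  0.     0.001] [0.478 1.361 1.146]
(1.2, 83, 0, 17) [0.67  0.009 0.446] [-0.024 -0.     0.001  0.001  0.035  0.001] [0.53  1.269 1.221]
(1.3, 85, 0, 17) [0.695 0.011 0.447] [-0.049 -0.     0.004  0.001  0.07   0.001] [0.585 1.174 1.295]
```

View pics/l5.png

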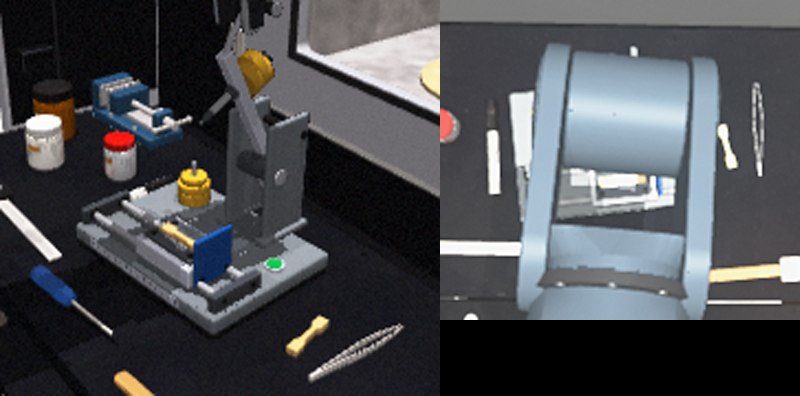

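Near balance (beam ~1.1). Push on to 1.35, gently.

>>> servo_tool:
  rows:
    - [[-0.008,0,0.0,0,0.012,0],[-0.016,0,0.0,0,0.024,0],[-0.024,0,0.001,0,0.035,0],[-0.032,0,0.002,0,0.047,0],[-0.04,0,0.003,0,0.058,0],[-0.048,0,0.004,0,0.07,0],[-0.054,0,0.005,0,0.075,0],[-0.06,0,0.006,0,0.08,0]]

```text
time: 8.7
position: [0.7065, 0.013, 0.4466]
orientation: [0.038, -0.056, 0.998, 0.002]
ft_force: [-0.2, -1.2, 0.3]
finger_gap: 0.0301
```

```bash
python3 look.py l6
```

```text
8.7 [-0.049  0.602  1.159  0.013  1.305 -1.735] [0.706 0.013 0.447] [-0.226 -1.232  0.335] 0.030132837999361565 [ 65.7   0.4 446.6] [[-0.997 -0.001  0.077]
 [-0.001  1.     0.001]
 [-0.077  0.    -0.997]]
```

View pics/l6.png

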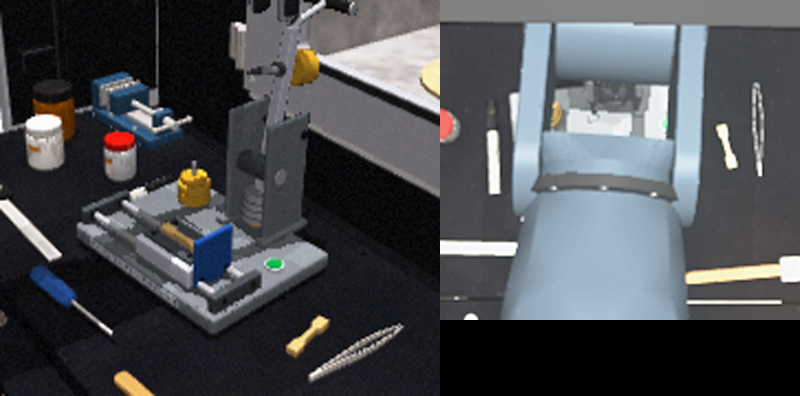

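```bash
cat > mv.py <<'E'
from plant import *; from ik import *
import sys
s=sense();np.set_printoptions(suppress=True,precision=3)
for k in eval(sys.argv[1]): print(k,row(s,W(k),Rtool(90)),ik(W(k),90))
E
python3 mv.py "[(-60,0,447),(-60,-115,447),(-40,-115,380),(-40,-115,240)]"
```

```text
(-60, 0, 447) [ 0.125 -0.    -0.01   0.001  0.077  0.001] [0.379 1.501 1.262]
(-60, -115, 447) [ 0.125 -0.115 -0.01   0.001  0.077  0.001] [0.424 1.433 1.285]
(-40, -115, 380) [ 0.111 -0.115  0.058  0.001  0.077  0.001] [0.504 1.477 1.16 ]
(-40, -115, 240) [ 0.121 -0.115  0.198  0.001  0.077  0.001] [0.649 1.618 0.875]
```

>>> servo_tool:
  rows:
    - [[0.02,0,0,0,0,0],[0.05,0,-0.004,0,0.02,0],[0.08,0,-0.007,0,0.04,0],[0.11,0,-0.01,0,0.06,0],[0.125,-0.03,-0.01,0,0.077,0],[0.125,-0.06,-0.01,0.001,0.077,0.001],[0.125,-0.09,-0.01,0.001,0.077,0.001],[0.125,-0.115,-0.01,0.001,0.077,0.001]]
  grip: 0.03

```text
time: 9.8
position: [0.5946, -0.1163, 0.4469]
orientation: [0.0, -0.055, 0.998, -0.0]
ft_force: [-0.7, -0.2, 0.0]
finger_gap: 0.03
```

```bash
python3 look.py l7;python3 mv.py "[(-40,-115,380),(-40,-115,240),(-40,-90,240)]"
```

```text
9.8 [-0.27   0.416  1.449 -0.     1.276 -1.951] [ 0.595 -0.116  0.447] [-0.741 -0.151  0.005] 0.030016231827196958 [ -59.8 -115.7  446.9] [[-1.     0.     0.   ]
 [ 0.     1.    -0.001]
 [-0.    -0.001 -1.   ]]
(-40, -115, 380) [-0.02   0.002  0.067 -0.001  0.    -0.002] [0.504 1.477 1.16 ]
(-40, -115, 240) [-0.02   0.002  0.207 -0.001  0.    -0.002] [0.649 1.618 0.875]
(-40, -90, 240) [-0.02   0.027  0.207 -0.001  0.    -0.002] [0.639 1.638 0.865]
```

View pics/l7.png

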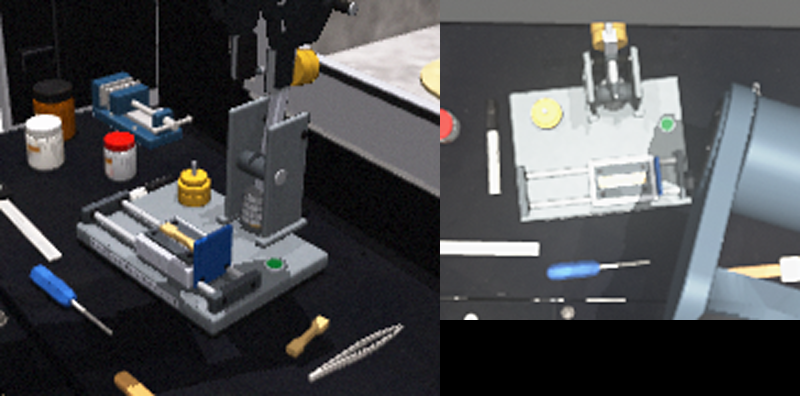

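>>> servo_tool:
  rows:
    - [[-0.01,0.0,0.02,0,0,0],[-0.02,0.002,0.05,0,0,0],[-0.02,0.002,0.08,0,0,0],[-0.02,0.002,0.11,0,0,0],[-0.02,0.002,0.14,0,0,0],[-0.02,0.002,0.17,0,0,-0.001],[-0.02,0.002,0.195,0,0,-0.002],[-0.02,0.002,0.214,0,0,-0.002]]
  grip: 0.0

```text
time: 10.9
position: [0.6142, -0.1121, 0.2305]
orientation: [-0.001, -0.056, 0.998, -0.0]
ft_force: [1.4, 0.4, -0.2]
finger_gap: -0.0001
```

```bash
python3 look.py l8;python3 mv.py "[(-40,-80,232),(-40,-65,232)]"
```

```text
10.9 [-0.255  0.695  1.569 -0.001  0.879 -1.937] [ 0.614 -0.112  0.23 ] [ 1.447  0.415 -0.217] -0.00010489229176141853 [ -39.9 -113.7  230.5] [[-1.    -0.001 -0.002]
 [-0.001  1.    -0.   ]
 [ 0.002 -0.    -1.   ]]
(-40, -80, 232) [-0.     0.034 -0.002  0.001 -0.004  0.001] [0.646 1.65  0.846]
(-40, -65, 232) [-0.     0.049 -0.002  0.001 -0.004  0.001] [0.641 1.66  0.841]
```

View pics/l8.png

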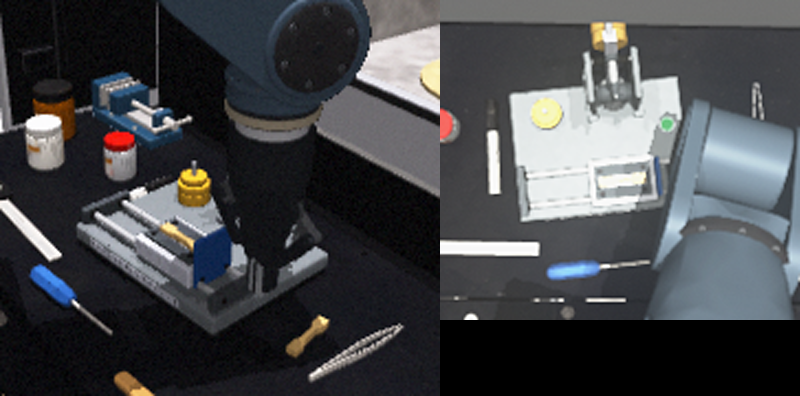

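>>> servo_tool:
  rows:
    - [[0,0.01,-0.001,0,0,0],[0,0.02,-0.001,0,0,0],[0,0.028,-0.001,0,0,0],[0,0.034,-0.001,0,0,0],[0,0.039,-0.001,0,0,0],[0,0.044,-0.001,0,0,0],[0,0.049,-0.001,0,0,0],[0,0.054,-0.001,0,0,0]]

```text
time: 12.0
position: [0.6078, -0.0586, 0.2311]
orientation: [-0.002, -0.056, 0.998, 0.0]
ft_force: [-0.2, -1.1, -0.1]
finger_gap: 0.0
```

```bash
python3 look.py l9;python3 mv.py "[(-40,-60,232),(-40,16,232)]"
```

```text
12.0 [-0.172  0.674  1.608 -0.001  0.863 -1.854] [ 0.608 -0.059  0.231] [-0.221 -1.057 -0.116] 2.7625960050722437e-06 [-40.3 -59.8 231.1] [[-1.    -0.001 -0.004]
 [-0.001  1.     0.   ]
 [ 0.004  0.    -1.   ]]
(-40, -60, 232) [-0.    -0.    -0.001  0.001 -0.004  0.001] [0.639 1.663 0.839]
(-40, 16, 232) [-0.     0.076 -0.001  0.001 -0.004  0.001] [0.623 1.695 0.823]
```

View pics/l9.png

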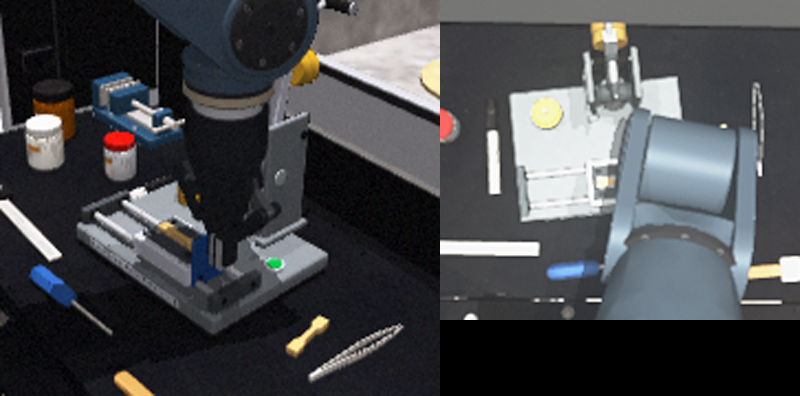

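>>> servo_tool:
  rows:
    - [[0,0.004,-0.001,0,0,0],[0,0.01,-0.001,0,0,0],[0,0.017,-0.001,0,0,0],[0,0.025,-0.001,0,0,0],[0,0.033,-0.001,0,0,0],[0,0.041,-0.001,0,0,0],[0,0.047,-0.001,0,0,0],[0,0.051,-0.001,0,0,0]]

```text
time: 13.1
position: [0.6021, -0.0072, 0.2321]
orientation: [-0.002, -0.056, 0.998, 0.0]
ft_force: [-1.1, -1.3, -0.0]
finger_gap: 0.0001
```

```bash
python3 look.py l10;python3 mv.py "[(-40,20,232)]"
```

```text
13.1 [-0.089  0.661  1.632 -0.     0.853 -1.772] [ 0.602 -0.007  0.232] [-1.052 -1.307 -0.007] 0.00010366171696573111 [-40.3  -8.1 232.1] [[-1.    -0.001 -0.004]
 [-0.001  1.     0.001]
 [ 0.004  0.001 -1.   ]]
(-40, 20, 232) [-0.     0.028  0.     0.001 -0.003  0.001] [0.623 1.696 0.823]
```

View pics/l10.png

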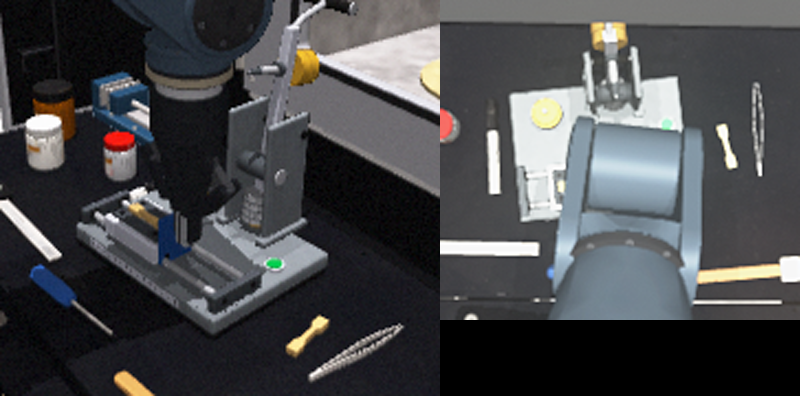

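>>> servo_tool:
  rows:
    - [[0,0.004,0,0,0,0],[0,0.009,0,0,0,0],[0,0.014,0,0,0,0],[0,0.018,0,0,0,0],[0,0.02,0,0,0,0],[0,0.022,0,0,0,0],[0,0.0235,0,0,0,0],[0,0.025,0,0,0,0]]

```text
time: 14.2
position: [0.5993, 0.0177, 0.2322]
orientation: [-0.002, -0.056, 0.998, 0.0]
ft_force: [-0.0, -1.7, 0.2]
finger_gap: -0.0003
```

>>> servo_tool:
  rows:
    - [[0,0.0005,0,0,0,0],[0,0.001,0,0,0,0],[0,0.0015,0,0,0,0],[0,0.002,0,0,0,0],[0,0.0025,0,0,0,0],[0,0.003,0,0,0,0],[0,0.003,0,0,0,0],[0,0.003,0,0,0,0]]

```text
time: 15.2
position: [0.599, 0.0207, 0.2322]
orientation: [-0.002, -0.056, 0.998, 0.0]
ft_force: [-0.4, 1.0, -0.1]
finger_gap: -0.0004
```

>>> servo_tool:
  rows:
    - [[0,0.0005,0,0,0,0],[0,0.001,0,0,0,0],[0,0.0015,0,0,0,0],[0,0.002,0,0,0,0],[0,0.0025,0,0,0,0],[0,0.003,0,0,0,0],[0,0.0035,0,0,0,0],[0,0.004,0,0,0,0]]

```text
time: 16.2
position: [0.5988, 0.0226, 0.2323]
orientation: [-0.001, -0.056, 0.998, -0.001]
ft_force: [0.0, -22.7, -0.7]
finger_gap: 0.0001
```

```bash
python3 look.py l11
```

```text
16.2 [-0.039  0.656  1.641 -0.004  0.848 -1.72 ] [0.599 0.023 0.232] [  0.005 -22.739  -0.675] 0.0001253818856168146 [-40.3  21.9 232.3] [[-1.    -0.001 -0.003]
 [-0.001  1.    -0.003]
 [ 0.003 -0.003 -1.   ]]
```

View pics/l11.png

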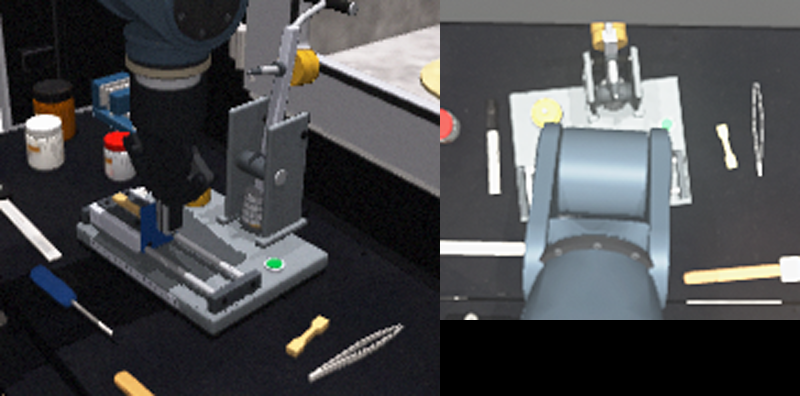

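>>> servo_tool:
  rows:
    - [[0,-0.006,0,0,0,0],[0,-0.016,0,0,0,0],[0,-0.03,0,0,0,0],[0.01,-0.04,-0.03,0,0,0],[0.04,-0.06,-0.08,0,0,0],[0.07,-0.08,-0.13,0,0,0],[0.11,-0.11,-0.18,0,0,0],[0.15,-0.15,-0.22,0,0,0]]

```text
time: 17.3
position: [0.4735, -0.1343, 0.4463]
orientation: [-0.001, -0.056, 0.998, -0.002]
ft_force: [1.7, -0.8, -0.0]
finger_gap: 0.0002
```

>>> servo_tool:
  rows:
    - [[0.02,-0.04,0,0,0,0],[0.03,-0.08,0,0,0,0],[0.03,-0.12,0,0,0,0],[0.03,-0.14,0,0,0,0],[0.03,-0.16,0,0,0,0],[0.03,-0.16,0,0,0,0],[0.03,-0.16,0,0,0,0],[0.03,-0.16,0,0,0,0]]

```text
time: 18.3
position: [0.4618, -0.2959, 0.4469]
orientation: [-0.001, -0.057, 0.998, -0.002]
ft_force: [-0.4, 0.4, -0.9]
finger_gap: 0.0001
```

```bash
python3 look.py l12
```

```text
18.3 [-0.654  0.307  1.604 -0.004  1.229 -2.338] [ 0.462 -0.296  0.447] [-0.357  0.414 -0.883] 5.3156828190736243e-05 [-211.7 -279.5  446.9] [[-1.    -0.003 -0.002]
 [-0.003  1.    -0.003]
 [ 0.002 -0.003 -1.   ]]
```

View pics/l12.png

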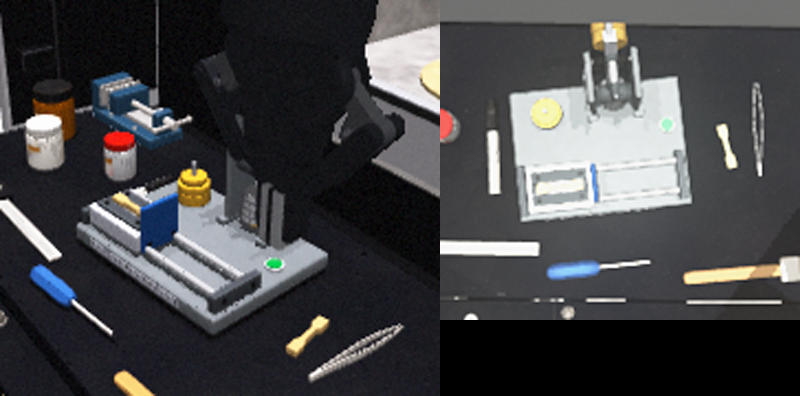

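Run:
```python
from plant import *; from g import *
print(proj('top',[W((-40,34,88)),W((-40,40,88))]))
s=sense();print(s['ft_force'],abs(s['joint_velocities']).max())
job_done()
```

```text
[[247.83247276 220.92323246]
 [245.49028434 221.15148761]]
[-0.00590192  0.31483189 -0.97654974] 0.0031233944203123824
the job is handed in; nothing more can be done
```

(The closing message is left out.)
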